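# Put the check weights back in their case after the balance check

## Task

The balance check is finished: put the four loose knobbed check weights standing on the bench back in their wooden case, each upright and right down in the well bored for its size, without dropping or toppling any. The two hooked weights belong to a spring balance: leave them standing where they are.

Things in the scene. Friction and masses are not known exactly. Their poses are not given: they have to be found in the camera images.
- w500_mid (a point): Polished steel check weight, a plain upright cylinder with a narrow neck and a round lifting knob on top: the largest. Cylinder 40 mm in diameter and 44 mm tall, 62 mm tall with the knob, knob 22 mm wide; about 0.5 kg. Point: on its axis, half-way up (31 mm above its underside); z up along the axis.
- w200_1_mid (a point): Polished steel check weight, a plain upright cylinder with a narrow neck and a round lifting knob on top: one of two alike of middle size. Cylinder 30 mm in diameter and 33 mm tall, 48 mm tall with the knob, knob 16 mm wide; about 0.2 kg. Point: on its axis, half-way up (24 mm above its underside); z up along the axis.
- w200_2_mid (a point): Polished steel check weight, a plain upright cylinder with a narrow neck and a round lifting knob on top: the other of the two of middle size. Cylinder 30 mm in diameter and 33 mm tall, 48 mm tall with the knob, knob 16 mm wide; about 0.2 kg. Point: on its axis, half-way up (24 mm above its underside); z up along the axis.
- w100_mid (a point): Polished steel check weight, a plain upright cylinder with a narrow neck and a round lifting knob on top: the smallest of the loose ones. Cylinder 22 mm in diameter and 28 mm tall, 41 mm tall with the knob, knob 12 mm wide; about 0.1 kg. Point: on its axis, half-way up (20.5 mm above its underside); z up along the axis.
- hook_big_mid (a point): Look-alike that does NOT belong in the case: steel cylinder like a check weight but with an open bent-wire hook 36 mm tall and 28 mm wide on top in place of a knob; cylinder 40 mm in diameter and 44 mm tall; 0.45 kg. Stays where it stands. Point: on its axis, half-way up the cylinder (22 mm above its underside); z up.
- hook_small_mid (a point): Look-alike that does NOT belong in the case: steel cylinder like a check weight but with an open bent-wire hook 36 mm tall and 28 mm wide on top in place of a knob; cylinder 30 mm in diameter and 33 mm tall; 0.18 kg. Stays where it stands. Point: on its axis, half-way up the cylinder (16.5 mm above its underside); z up.
- well_a_floor (a point): Well 48 mm wide, 10 mm deep, rim flared 3 mm, in a fixed beech block 57 mm square, one of four in a row (58 mm pitch, order varies) in a low wooden case; for the largest weight (40 mm). Point: centre of its floor, 10 mm above the worktop (block top: 20 mm, case rim lower). x across the row, y along it to the end where 3 tiny weights stand fixed (33 mm high at most).
- well_b_floor (a point): Well 37 mm wide, 10 mm deep, rim flared 3 mm, in a fixed beech block 57 mm square, one of four in a row (58 mm pitch, order varies) in a low wooden case; for either of the two middle weights (30 mm). Point: centre of its floor, 10 mm above the worktop (block top: 20 mm, case rim lower). x across the row, y along it to the end where 3 tiny weights stand fixed (33 mm high at most).
- well_c_floor (a point): Well 37 mm wide, 10 mm deep, rim flared 3 mm, in a fixed beech block 57 mm square, one of four in a row (58 mm pitch, order varies) in a low wooden case; for either of the two middle weights (30 mm). Point: centre of its floor, 10 mm above the worktop (block top: 20 mm, case rim lower). x across the row, y along it to the end where 3 tiny weights stand fixed (33 mm high at most).
- well_d_floor (a point): Well 28 mm wide, 10 mm deep, rim flared 3 mm, in a fixed beech block 57 mm square, one of four in a row (58 mm pitch, order varies) in a low wooden case; for the smallest loose weight (22 mm). Point: centre of its floor, 10 mm above the worktop (block top: 20 mm, case rim lower). x across the row, y along it to the end where 3 tiny weights stand fixed (33 mm high at most).
Things that resemble listed ones, but are neither listed nor needed, are in the scene too. Leave any purple look-alike of the part that bears w200_1_mid alone.

How it is judged:
By the outcome, as a careful person would: the job done as asked, in the order asked, and still so for the second after the job is handed in, with the robot touching nothing.
It also fails if it takes over 120 s, if anything falls off the work surface, if the arm or the gripper's body presses on something with over 40 N, if the wrist force passes 120 N, or if a joint passes its speed limit or range.

## Robot

A 6-joint arm with a two-finger parallel gripper is mounted at the origin on a cart in front of the work surface, level with it; the furniture and walls round the work are solid. World frame = base frame: x ahead of the robot, y to its left, z up, the work surface at z = 0. Lengths are in m, angles in rad, forces in N, time in s.
With the tool pointing down it reaches from about 0.4 to 0.825 m from the base axis. Payload 7 kg.
Tool frame: the origin (TCP) lies at the very end of the fingers, on their centre line; the grasp point (between the pads) lies 19 mm behind it (arm.pinch_z is the z of the grasp point in the tool frame, in m); z points along the fingers, y is the direction in which the jaws open and shut (so a half turn about z gives the same grasp; the last joint's range is limited). The gripper opens to 88 mm and grips with 3 to 60 N. Pads are 19 mm wide; open, the fingers measure 130 mm over their backs; the gripper's body (78 mm by 193 mm) begins 47 mm behind the grasp point.
Start: joints at [-1.029, 0.359, 0.012, 0, -1.224, -0.288], TCP at [0.169, -0.653, 0.227] pointing down, gripper open.
Joint ranges: [-3.07, 3.07], [-1.43, 2.12], [-1.02, 1.25], [-3.03, 1.67], [-3.05, -0], [-3.03, 3.03]. Speed limits (rad/s): [2.39, 2.39, 3.01, 3.14, 3.14, 3.14].

## Interface

Orientations are given as [roll, pitch, yaw] about the fixed x, y, z axes, in that order (R = Rz(yaw) Ry(pitch) Rx(roll)).
In Python, from station import arm gives the robot as it stands.
- The arm moves only by the tool drive_tool, never from a script. Its argument "targets" is a list of rows, each a list of 6 numbers: the shift along the world's x, y, z in units of 0.04 m (1.0 is 0.04 m), then the turn, a rotation vector about the world's x, y, z in units of 6 degrees (1.0 is 6 degrees). In form: [[x, y, z, wx, wy, wz], ...]. A call has 1 to 5 rows; each row shifts and turns the commanded pose from where the row before left it; what a row does not reach is not made up. A row lasts 1/8 s, in which the tool goes at most 62.5 mm and 10.7 degrees, less where a joint would pass 70% of its speed; a pose out of reach is approached as far as the arm can. A call with a number of a shift or a turn outside -1 to 1 is refused whole. A call with a gripper value outside its range is refused whole. "claw" is the opening, from 0 (shut) to 1 (fully open), set as the call begins (left out, the last holds). The fingers move at their own pace and stop on an object; "newtons" is the grip in N (left out, the last holds). Time passes only in rows, so rows that do not move let the fingers close. It gives the time, the measured TCP pose, the force and the opening at its end, in the units of the state.
- arm.get_state(): the state, without advancing time (a new reading comes with each control period).
- arm.grab_frame(name): name is "scene" or "top" or "wrist"; returns (picture, depth): 384x512x3 uint8, red, green, blue; 384x512 float32, m along the optical axis (not along the pixel's ray), 0 where there is no reading.
- arm.get_calibration(name): a dict with "mtx" (3x3 intrinsics, pixels), "origin" and "rotation" of the camera in the world. Camera axes: x right, y up, looking along -z (the intrinsics and any distortion apply to the point x, -y, -z); pixel columns grow to the right and rows downward; lengths in m; the calibration is good to about 2 mm. A picture is of the moment at which its call begins: read the wrist's pose just before it. get_calibration takes no time and is no camera call; for the wrist camera it gives the pose at the moment of the call.
- arm.job_done(): hands the job in, once; it reports no verdict.
Trained networks look in the newest picture that a camera, given by its name, has taken for a name from the list of things; names that differ only in an ending like _2 or _b are one class to them, and where a whole thing is asked for, a point or a joint stands for the part that bears it (a point fixed in the world has none). Each returns a list of dicts, best first, with "score" (0 to 1); they miss things now and then, are a little off and sometimes report something else, mostly with a low value. They report only what shows in the picture. A call takes as long as a camera call. They do not tell look-alikes from the thing itself.
- arm.search_frame(target, camera): "point" ([x, y, z] in m, in the coordinates of the camera as it stood for that picture, good to about 4 mm: the middle of the surface that is visible of it).
- arm.cut_out(target, camera): "pixels" (384x512 bool, what is visible of it).
- arm.landmark_of(target, camera): "point" ([x, y, z] in m, in the coordinates of the camera as it stood for that picture, good to about 4 mm: a listed point, or the origin of a listed thing).
The state is a dict: "t": time; "q": joint angles; "qd": joint speeds; "joint_efforts": joint torques, N m; "eef_pos": TCP position; "ee_rot": TCP orientation; "force": force on the tool from outside, world axes, zero at the start; "moment": the same for the moment, N m; "width": finger opening in m.
Only numpy, scipy, OpenCV 4.12 (cv2) and the standard library are available. Lean on these libraries where they do the work, as an engineer would, in place of code of your own. Each camera call takes 0.05 s, during which the arm holds its last target. There are 200 camera calls.

## Working session

There is one attempt and no reset: what is moved stays moved. The work goes in short steps, Python scripts to look and compute and a tool call to move; the robot and the scene stay as the last step left them, time stands still between calls to the robot, and variables do not carry over. Pictures are saved under pics/ and viewed, about 12 in all and at most 16, crops included, and the job is handed in when it is done.

Besides the shell and the picture viewer there is one more tool, called in YAML: its name, and indented under it one key for each argument. drive_tool: Moves the arm, as the interface text tells. Shifts and turns lie within -1 to 1; 1 stands for 0.04 m of shift or 6 degrees of turn. Its arguments: {"type":"object","properties":{"targets":{"type":"array"},"claw":{"type":"number"},"newtons":{"type":"number"}},"required":["targets"]}

```bash
mkdir -p pics; cat > h.py <<'E'
import numpy as np, cv2
from station import arm
def grab(n,save=None):
    p,d=arm.grab_frame(n)
    if save: cv2.imwrite('pics/'+save,p[:,:,::-1])
    return p,d,arm.get_calibration(n)
def w(pt,c): return np.array(c['rotation'])@np.array(pt)+np.array(c['origin'])
def cloud(d,c):
    K=np.array(c['mtx']);v,u=np.mgrid[:384,:512]
    X=np.stack([(u-K[0,2])/K[0,0]*d,-(v-K[1,2])/K[1,1]*d,-d],-1)
    P=X@np.array(c['rotation']).T+np.array(c['origin']); P[d==0]=np.nan
    return P
E
python3 - <<'E'
from h import *
s=arm.get_state();print(s['eef_pos'],s['ee_rot'],s['t'],s['force'])
for n in ['top','scene']:
    p,d,c=grab(n,n+'.png');print(n,c)
    np.save(n+'.npy',cloud(d,c))
    for t in ['w500_mid','w200_1_mid','w100_mid','hook_big_mid','hook_small_mid','well_a_floor','well_b_floor','well_d_floor']:
        for r in arm.landmark_of(t,n): print(t,round(r['score'],2),w(r['point'],c).round(3))
E
python3 -c "
import cv2,numpy as np
cv2.imwrite('pics/both.png',np.vstack([cv2.imread('pics/top.png')]))"
```

```text
[ 0.16932421 -0.65291217  0.22560766] [ 3.13993931e+00 -1.22676653e-04 -2.88796812e+00] 0.0 [-0.58504075  0.53743355  0.05291556]
top {'mtx': array([[419.95669535,   0.        , 255.84400564],
       [  0.        , 419.95669535, 187.8877335 ],
       [  0.        ,   0.        ,   1.        ]]), 'origin': array([0.42842024, 0.08604704, 1.26840785]), 'rotation': array([ 0.05144626,  0.0157027 , -1.59059498])}Traceback (most recent call last):
  File "<stdin>", line 5, in <module>
  File "h.py", line 11, in cloud
    P=X@np.array(c['rotation']).T+np.array(c['origin']); P[d==0]=np.nan
      ~~~~~~~~~~~~~~~~~~~~~~~~~~~^~~~~~~~~~~~~~~~~~~~~~
ValueError: operands could not be broadcast together with shapes (384,512) (3,)
```

View pics/top.png

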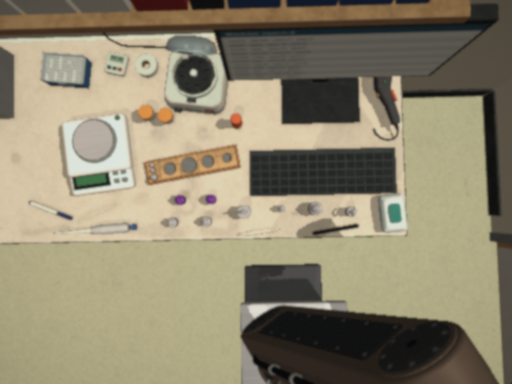

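The top picture shows the case at (190,165) with its wells. There are purple look-alikes at (180,199) and (210,198). The steel pieces are at (172,221), (206,220), (242,211), (280,208), (313,208) and (345,211). The calibration rotation is given as rpy, so I'll fix the helper.

```bash
cat > h.py <<'E'
import numpy as np, cv2
from scipy.spatial.transform import Rotation as Ro
from station import arm
def grab(n,save=None):
    c=arm.get_calibration(n); c['R']=Ro.from_euler('xyz',c['rotation']).as_matrix()
    p,d=arm.grab_frame(n)
    if save: cv2.imwrite('pics/'+save,p[:,:,::-1])
    return p,d,c
def w(pt,c): return c['R']@np.array(pt)+c['origin']
def cloud(d,c):
    K=c['mtx'];v,u=np.mgrid[:384,:512]
    X=np.stack([(u-K[0,2])/K[0,0]*d,-(v-K[1,2])/K[1,1]*d,-d],-1)
    P=X@c['R'].T+c['origin']; P[d==0]=np.nan
    return P
def px(P,c):
    q=c['R'].T@(np.array(P)-c['origin']);K=c['mtx']
    return K[0,2]+K[0,0]*q[0]/-q[2],K[1,2]+K[1,1]*q[1]/q[2]
E
python3 - <<'E'
from h import *
for n in ['top','scene']:
    p,d,c=grab(n,n+'.png')
    P=cloud(d,c);np.save(n+'.npy',P)
    if n=='top':
        im=p[120:250,100:380,::-1]
        cv2.imwrite('pics/topc.png',cv2.resize(im,(800,371),interpolation=cv2.INTER_CUBIC))
        for u,v in [(172,221),(206,220),(242,211),(280,208),(313,208),(345,211),(180,199),(210,198),(250,225)]:
            print((u,v),P[v,u].round(3))
    for t in ['w500_mid','w200_1_mid','w100_mid','hook_big_mid','hook_small_mid','well_a_floor','well_b_floor','well_d_floor']:
        for r in arm.landmark_of(t,n):
            q=w(r['point'],c);print(n,t,round(r['score'],2),q.round(3),np.round(px(q,c)))
E
```

```text
(172, 221) [0.4   0.35  0.048]
(206, 220) [0.401 0.25  0.05 ]
(242, 211) [0.425 0.144 0.08 ]
(280, 208) [0.432 0.035 0.04 ]
(313, 208) [ 0.43  -0.059  0.06 ]
(345, 211) [ 0.419 -0.159  0.015]
(180, 199) [0.464 0.327 0.043]
(210, 198) [0.465 0.238 0.048]
(250, 225) [0.383 0.124 0.002]
top w500_mid 0.59 [ 0.433 -0.069  0.035] [315. 207.]
top w200_1_mid 0.57 [0.465 0.33  0.025] [180. 199.]
top w200_1_mid 0.39 [0.459 0.242 0.023] [210. 200.]
top w100_mid 0.58 [0.434 0.032 0.023] [281. 207.]
top hook_big_mid 0.65 [0.42  0.143 0.024] [243. 213.]
top hook_small_mid 0.55 [ 0.42  -0.174  0.017] [350. 211.]
top hook_small_mid 0.45 [0.585 0.188 0.011] [227. 158.]
top well_a_floor 0.77 [0.566 0.3   0.009] [191. 165.]
top well_a_floor 0.35 [0.42  0.142 0.024] [244. 213.]
top well_b_floor 0.68 [0.574 0.247 0.013] [208. 162.]
top well_d_floor 0.84 [0.584 0.192 0.011] [226. 159.]
top well_d_floor 0.22 [0.398 0.255 0.022] [206. 221.]
scene w500_mid 0.8 [ 0.43  -0.07   0.032] [313. 168.]
scene w200_1_mid 0.85 [0.403 0.253 0.023] [245. 259.]
scene w200_1_mid 0.71 [0.464 0.239 0.025] [226. 241.]
scene w200_1_mid 0.7 [0.469 0.333 0.026] [194. 269.]
scene w100_mid 0.42 [0.43  0.026 0.018] [293. 193.]
scene hook_big_mid 0.87 [0.423 0.142 0.026] [268. 221.]
scene hook_big_mid 0.51 [ 0.43  -0.072  0.028] [313. 169.]
scene hook_small_mid 0.54 [0.585 0.191 0.009] [199. 208.]
scene hook_small_mid 0.46 [ 0.419 -0.178  0.015] [335. 154.]
scene well_a_floor 0.76 [0.561 0.307 0.011] [171. 244.]
scene well_b_floor 0.86 [0.581 0.251 0.011] [182. 224.]
scene well_d_floor 0.92 [0.585 0.194 0.01 ] [198. 209.]
scene well_d_floor 0.75 [0.397 0.357 0.023] [215. 298.]
scene well_d_floor 0.53 [ 0.42  -0.178  0.021] [335. 152.]
```

View pics/topc.png

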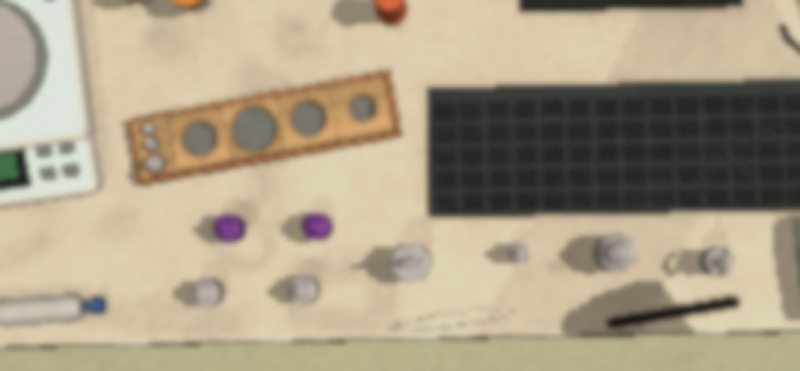

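View pics/scene.png

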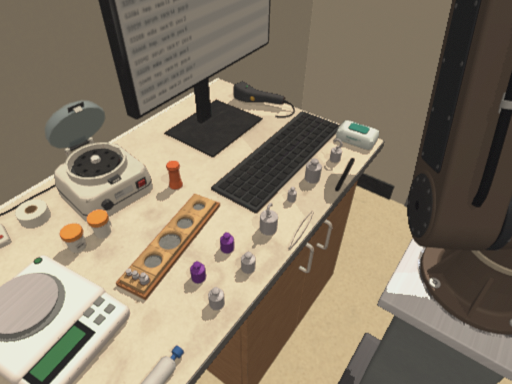

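The views agree on the layout:
- **Knobbed weights:** the largest, w500, is at (313,168) in the scene picture. The smallest, w100, is at (293,193). The steel 200s are at (245,259) and (215,298).
- **Leave alone:** the purple look-alikes at (226,241) and (194,269), and the hooked weights at (268,221) and (335,154).
- **Wells, from the right:** d, b, a, c, then the tiny weights.

I'll move over w500 with the jaws turned across the row.

drive_tool:
  targets:
    - [0.43,0.97,0,0,0,0.96]
    - [0.43,0.97,0,0,0,0.96]
    - [0.43,0.97,0,0,0,0.96]
    - [0.43,0.97,0,0,0,0.96]
    - [0.43,0.97,0,0,0,0.96]
  claw: 0.7

```text
t: 1.58
eef_pos: [0.2559, -0.4582, 0.2268]
ee_rot: [-3.141, 0.0, -2.382]
force: [0.6, 0.0, 0.2]
width: 0.0617
```

drive_tool:
  targets:
    - [0.43,0.97,0,0,0,0.96]
    - [0.43,0.97,0,0,0,0.96]
    - [0.43,0.97,0,0,0,0.96]
    - [0.43,0.97,0,0,0,0.96]
    - [0.43,0.97,0,0,0,0.96]

```text
t: 2.2
eef_pos: [0.3419, -0.2641, 0.2269]
ee_rot: [-3.141, 0.0, -1.879]
force: [0.6, -0.4, -0.2]
width: 0.0613
```

drive_tool:
  targets:
    - [0.43,0.97,0,0,0,0.96]
    - [0.43,0.97,0,0,0,0.96]
    - [0.43,0.97,0,0,0,0.96]
    - [0.43,0.97,0,0,0,0.96]
    - [0.43,0.97,0,0,0,0.96]

```text
t: 2.82
eef_pos: [0.4279, -0.0699, 0.227]
ee_rot: [-3.141, 0.0, -1.376]
force: [0.9, -1.2, 0.4]
width: 0.0615
```

```bash
cat >> h.py <<'E'
def axis(P,x,y,r,top,dz):
    "centre of top knob / body: points near (x,y) in height band"
    m=(np.hypot(P[...,0]-x,P[...,1]-y)<r)&(abs(P[...,2]-top)<dz)
    Q=P[m]
    return len(Q),(np.nanmin(Q,0)/2+np.nanmax(Q,0)/2).round(4) if len(Q) else None
E
python3 - <<'E'
from h import *
s=arm.get_state();print(s['t'],s['eef_pos'],s['ee_rot'],s['q'],s['width'])
p,d,c=grab('wrist','w1.png');P=cloud(d,c);np.save('w1.npy',P);print(c['origin'],c['rotation'])
for t in ['w500_mid','w100_mid','hook_small_mid']:
    for r in arm.landmark_of(t,'wrist'):
        q=w(r['point'],c);print(t,round(r['score'],2),q.round(3),np.round(px(q,c)))
T=np.load('top.npy')
for x in np.arange(.45,.52,.01): # keyboard profile
    m=(abs(T[...,0]-x)<.006)&(abs(T[...,1]+.07)<.03);print(x.round(3),np.nanmax(T[m][:,2]).round(3))
for r0,z0,dz in [(.03,.06,.006),(.03,.044,.006)]: print(axis(P,.431,-.07,r0,z0,dz))
E
```

```text
2.825 [ 0.4279089  -0.06994243  0.22696025] [-3.14051289e+00  3.27338116e-05 -1.37626088e+00] [ 2.96280090e-01 -5.38444747e-02 -4.86885499e-01  8.49899156e-05
 -1.13667780e+00 -1.01780370e-01] 0.061457667487920524
[ 0.44351189 -0.14847279  0.38587939] [-2.99593958e-01  6.22661149e-04 -2.94769963e+00]
w500_mid 0.74 [ 0.43  -0.069  0.033] [257. 170.]
w100_mid 0.86 [0.433 0.03  0.024] [240. 241.]
hook_small_mid 0.97 [ 0.418 -0.177  0.017] [286.  77.]
0.45 0.049
0.46 0.009
0.47 0.024
0.48 0.03
0.49 0.03
0.5 0.028
0.51 0.028
0.52 0.029
(279, array([ 0.4307, -0.0686,  0.06  ]))
(646, array([ 0.4304, -0.0685,  0.0429]))
```

View pics/w1.png

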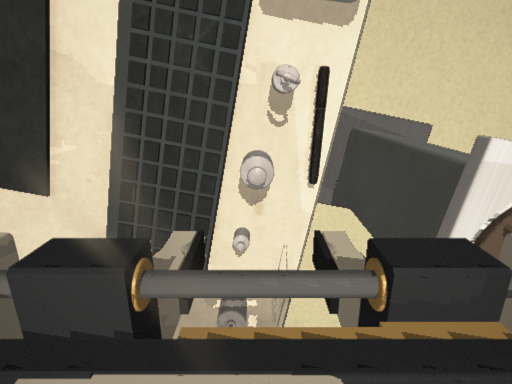

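The wrist picture shows w500 at (257,170), w100 at (240,241) and the small hook at (286,77). The keyboard is about 30 mm high, just left of both weights, so I'll turn the jaws more along y for these grasps.

drive_tool:
  targets:
    - [0.07,0.03,-0.3,0,0,1]
    - [0,0,-0.3,0,0,1]
    - [0,0,-0.3,0,0,1]
    - [0,0,-0.3,0,0,1]
    - [0,0,-0.3,0,0,1]

```text
t: 3.65
eef_pos: [0.4298, -0.0712, 0.1663]
ee_rot: [-3.141, -0.0, -0.855]
force: [-0.4, 0.0, 0.6]
width: 0.061
```

drive_tool:
  targets:
    - [0,0,-0.3,0,0,1]
    - [0,0,-0.3,0,0,1]
    - [0,0,-0.3,0,0,1]
    - [0,0,-0.3,0,0,1]
    - [0,0,-0.3,0,0,1]

```text
t: 4.28
eef_pos: [0.4299, -0.0711, 0.1064]
ee_rot: [-3.142, -0.0, -0.331]
force: [-0.4, -0.1, -0.2]
width: 0.0611
```

```bash
python3 - <<'E'
from h import *
s=arm.get_state();print(s['t'],s['eef_pos'],s['ee_rot'],s['q'],s['width'])
p,d,c=grab('wrist');P=cloud(d,c)
for r0,z0,dz in [(.03,.06,.006),(.03,.044,.006)]: print(axis(P,.431,-.07,r0,z0,dz))
E
```

```text
4.275 [ 0.42988934 -0.07114637  0.10635031] [-3.14150755e+00 -2.03252870e-04 -3.31331608e-01] [ 2.91827531e-01  8.32480705e-02 -6.60658117e-01  6.73046389e-05
 -8.26675427e-01  9.47591615e-01] 0.061057289352226374
(633, array([ 0.4309, -0.0679,  0.0604]))
(1370, array([ 0.4303, -0.0676,  0.0431]))
```

drive_tool:
  targets:
    - [0.02,0.08,-0.45,0,0,0]
    - [0,0,-0.6,0,0,0]
    - [0,0,-0.6,0,0,0]
    - [0,0,-0.4,0,0,0]
    - [0,0,-0.2,0,0,0]

```text
t: 4.95
eef_pos: [0.4306, -0.0677, 0.0161]
ee_rot: [3.141, 0.001, -0.335]
force: [0.7, 0.3, 0.5]
width: 0.0616
```

drive_tool:
  targets:
    - [0,0,0,0,0,0]
    - [0,0,0,0,0,0]
    - [0,0,0,0,0,0]
    - [0,0,0,0,0,0]
    - [0,0,0,0,0,0]
  claw: 0.3
  newtons: 25

```text
t: 5.58
eef_pos: [0.4313, -0.0671, 0.0172]
ee_rot: [-3.141, -0.001, -0.332]
force: [-0.7, -2.5, 7.0]
width: 0.0396
```

drive_tool:
  targets:
    - [0,0,0.3,0,0,0]
    - [0,0,0.8,0,0,0]
    - [0,0,1,0,0,0]
    - [0,0,1,0,0,0]
    - [0,0,0.9,0,0,0]

```text
t: 6.2
eef_pos: [0.4304, -0.0668, 0.1784]
ee_rot: [-3.141, -0.0, -0.333]
force: [1.0, 0.9, -4.5]
width: 0.0391
```

drive_tool:
  targets:
    - [0.33,0.9,0,0,0,-1]
    - [0.33,0.9,0,0,0,-1]
    - [0.33,0.9,0,0,0,-1]
    - [0.33,0.9,0,0,0,-1]
    - [0.33,0.9,0,0,0,-1]

```text
t: 6.82
eef_pos: [0.4965, 0.1142, 0.1767]
ee_rot: [3.141, 0.001, -0.86]
force: [0.0, 0.1, -4.8]
width: 0.0392
```

drive_tool:
  targets:
    - [0.33,0.9,0,0,0,-1]
    - [0.33,0.9,0,0,0,-1]
    - [0.33,0.9,0,0,0,-1]
    - [0.33,0.9,0,0,0,-1]
    - [0.33,0.9,0,0,0,-1]

```text
t: 7.45
eef_pos: [0.5625, 0.294, 0.1765]
ee_rot: [3.14, 0.0, -1.383]
force: [0.4, 0.2, -4.4]
width: 0.0391
```

```bash
cat > wells.py <<'E'
from h import *
import sys
s=arm.get_state();print(s['t'],np.round(s['eef_pos'],4),np.round(s['ee_rot'],3),s['force'].round(1),s['width'])
p,d,c=grab('wrist',sys.argv[1]);P=cloud(d,c)
for t in ['well_a_floor','well_b_floor','well_d_floor']:
    for r in arm.landmark_of(t,'wrist'):
        q=w(r['point'],c);print(t,round(r['score'],2),q.round(4),np.round(px(q,c)))
# floor-level blobs (z 5..15 mm) within the case area
m=((abs(P[...,2]-.010)<.005)&(P[...,0]>.5)&(P[...,0]<.63)&(P[...,1]>.15)&(P[...,1]<.42)).astype(np.uint8)
n,l,st,ce=cv2.connectedComponentsWithStats(cv2.erode(m,np.ones((3,3))))
for i in range(1,n):
    if st[i,4]>150:
        Q=P[l==i];(x,y),r=cv2.minEnclosingCircle(Q[:,:2].astype(np.float32));print('blob',st[i,4],ce[i].round(),np.round([x,y,r],4),np.nanmean(Q,0).round(4))
E
python3 wells.py w2.png
```

```text
7.45 [0.5625 0.294  0.1765] [ 3.14   0.    -1.383] [ 0.4  0.2 -4.4] 0.03912101453696942
well_a_floor 0.95 [0.5727 0.3064 0.0124] [247. 184.]
well_a_floor 0.48 [0.5765 0.2487 0.0058] [254. 131.]
well_b_floor 0.92 [0.5761 0.2469 0.0031] [254. 129.]
well_d_floor 0.95 [0.5843 0.1924 0.0123] [256.  73.]
blob 1733 [252. 109.] [0.5772 0.2571 0.1068] [0.5815 0.2305 0.0131]
blob 554 [253.  70.] [0.5877 0.1907 0.0131] [0.5873 0.1906 0.0111]
blob 840 [252. 131.] [0.578  0.2488 0.0174] [0.5784 0.2488 0.0111]
blob 1213 [251. 185.] [0.5683 0.3066 0.023 ] [0.5685 0.3067 0.011 ]
```

View pics/w2.png

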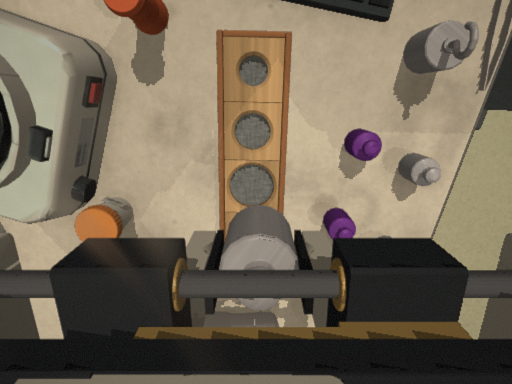

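The wrist picture shows the case in line with the view. Well d is at (253,70), b at (252,131) and a at (251,185), and the held w500 is upright. The depth blobs fit the 58 mm pitch, so I'll lower into well a.

drive_tool:
  targets:
    - [0.14,0.32,-0.65,0,0,0]
    - [0,0,-0.8,0,0,0]
    - [0,0,-0.8,0,0,0]
    - [0,0,-0.7,0,0,0]
    - [0,0,-0.3,0,0,0]

```text
t: 8.28
eef_pos: [0.5674, 0.3042, 0.0451]
ee_rot: [3.139, -0.001, -1.38]
force: [-0.7, -0.7, -4.6]
width: 0.0394
```

drive_tool:
  targets:
    - [0,0,-0.1,0,0,0]
    - [0,0,-0.1,0,0,0]
    - [0,0,-0.1,0,0,0]

```text
t: 8.65
eef_pos: [0.5692, 0.3062, 0.0354]
ee_rot: [-3.14, 0.001, -1.38]
force: [-0.8, -1.1, -4.4]
width: 0.0393
```

drive_tool:
  targets:
    - [0,0,-0.08,0,0,0]
    - [0,0,-0.05,0,0,0]
    - [0,0,-0.04,0,0,0]
    - [0,0,0,0,0,0]

```text
t: 9.15
eef_pos: [0.5686, 0.3058, 0.0277]
ee_rot: [3.141, -0.0, -1.38]
force: [-0.5, 0.3, -4.3]
width: 0.0393
```

drive_tool:
  targets:
    - [0,0,-0.02,0,0,0]
    - [0,0,-0.02,0,0,0]
    - [0,0,0,0,0,0]

```text
t: 9.52
eef_pos: [0.5688, 0.306, 0.0273]
ee_rot: [-3.141, 0.0, -1.379]
force: [-2.8, -1.3, 4.1]
width: 0.0393
```

The force has gone from -4.4 to +4.1 N at the expected height, so w500 is seated. I'll release it, rise and check.

drive_tool:
  targets:
    - [0,0,0,0,0,0]
    - [0,0,0,0,0,0]
    - [0,0,0,0,0,0]
    - [0,0,0.1,0,0,0]
    - [0,0,0.3,0,0,0]
  claw: 0.62

```text
t: 10.15
eef_pos: [0.5684, 0.3055, 0.0421]
ee_rot: [3.141, -0.001, -1.38]
force: [1.1, -0.2, -0.4]
width: 0.0542
```

drive_tool:
  targets:
    - [0,0,0.9,0,0,0]
    - [0,0,0.9,0,0,0]
    - [0,0,0.9,0,0,0]
    - [0,-0.9,0.9,0,0,0]
    - [-0.5,-0.9,0,0,0,0]

```text
t: 10.78
eef_pos: [0.5507, 0.2342, 0.1903]
ee_rot: [-3.135, 0.002, -1.379]
force: [-0.2, -0.3, -1.3]
width: 0.0545
```

drive_tool:
  targets:
    - [-0.7,-0.9,0,0,0,1]
    - [-0.7,-0.9,0,0,0,1]
    - [-0.7,-0.9,0,0,0,1]
    - [-0.7,-0.9,0,0,0,1]
    - [0,-0.9,0,0,0,1]
  claw: 0.4

```text
t: 11.4
eef_pos: [0.4352, 0.0528, 0.1875]
ee_rot: [-3.139, -0.0, -0.852]
force: [0.9, 0.0, 0.2]
width: 0.0352
```

```bash
python3 - <<'E'
from h import *
s=arm.get_state();print(s['t'],s['eef_pos'],s['ee_rot'],s['q'],s['width'])
p,d,c=grab('wrist','w3.png');P=cloud(d,c)
for r0,z0,dz in [(.02,.039,.005),(.02,.028,.005)]: print('100',axis(P,.432,.03,r0,z0,dz))
p,d,c=grab('top');T=cloud(d,c)
print('500 top',axis(T,.568,.306,.03,.072,.008))
for x in np.arange(.45,.49,.005):
    m=(abs(P[...,0]-x)<.003)&(abs(P[...,1]-.03)<.03);print(x.round(3),m.sum(),np.nanmax(P[m][:,2]).round(3) if m.any() else 0)
E
```

```text
11.4 [0.43517594 0.05277073 0.1874653 ] [-3.13930312e+00 -1.60885045e-04 -8.51571515e-01] [ 5.73364028e-01 -1.05762998e-02 -5.41732818e-01 -2.01605330e-04
 -1.03735121e+00  1.45963286e-01] 0.03518180823073392
100 (98, array([0.4324, 0.0306, 0.0398]))
100 (230, array([0.4325, 0.0302, 0.0277]))
500 top (40, array([0.5693, 0.3073, 0.0711]))
0.45 3116 0.3
0.455 3440 0.3
0.46 3527 0.301
0.465 3461 0.3
0.47 3713 0.299
0.475 4210 0.299
0.48 4003 0.299
0.485 2484 0.298
```

View pics/w3.png

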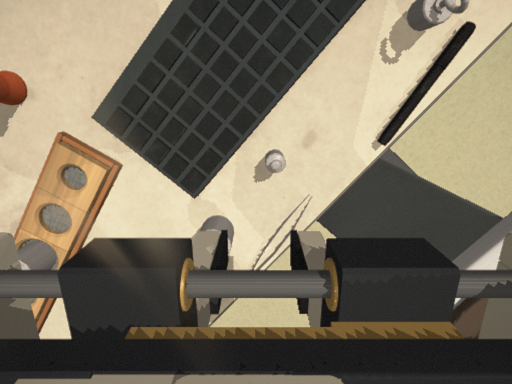

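w500 stands in its well: the top camera reads its knob at (0.569,0.307,0.071). The wrist picture shows w100 at (275,160), with the keyboard edge about 45 mm away along the jaw axis and the big hook at (215,230).

drive_tool:
  targets:
    - [-0.07,-0.56,-0.5,0,0,0.7]
    - [0,0,-1,0,0,0]
    - [0,0,-0.9,0,0,0]
    - [0,0,0,0,0,0]

```text
t: 12.0
eef_pos: [0.4325, 0.0309, 0.0889]
ee_rot: [3.137, 0.001, -0.784]
force: [0.2, 0.3, 1.0]
width: 0.0351
```

```bash
python3 - <<'E'
from h import *
s=arm.get_state();print(s['t'],s['eef_pos'],s['ee_rot'],s['width'])
p,d,c=grab('wrist');P=cloud(d,c)
for r0,z0,dz in [(.02,.039,.005),(.02,.028,.005)]: print('100',axis(P,.432,.03,r0,z0,dz))
E
```

```text
12.0 [0.43254769 0.03088356 0.08893683] [ 3.13744576e+00  1.29204694e-03 -7.83792640e-01] 0.03511841922850506
100 (188, array([0.4328, 0.0303, 0.04  ]))
100 (430, array([0.4325, 0.0304, 0.0277]))
```

drive_tool:
  targets:
    - [0,-0.01,-0.7,0,0,0]
    - [0,0,-0.6,0,0,0]
    - [0,0,-0.4,0,0,0]
    - [0,0,-0.15,0,0,0]
    - [0,0,0,0,0,0]

```text
t: 12.68
eef_pos: [0.4347, 0.0316, 0.0171]
ee_rot: [-3.14, -0.001, -0.783]
force: [-0.1, 0.1, 0.4]
width: 0.0349
```

drive_tool:
  targets:
    - [0,0,0,0,0,0]
    - [0,0,0,0,0,0]
    - [0,0,0,0,0,0]
    - [0,0,0,0,0,0]
    - [0,0,0,0,0,0]
  claw: 0.12
  newtons: 15

```text
t: 13.3
eef_pos: [0.4342, 0.0311, 0.0168]
ee_rot: [-3.141, -0.0, -0.783]
force: [-1.2, 0.1, 7.4]
width: 0.021
```

drive_tool:
  targets:
    - [0,0,0.3,0,0,0]
    - [0,0,0.8,0,0,0]
    - [0,0,1,0,0,0]
    - [0,0,1,0,0,0]
    - [0,0,0.7,0,0,0]

```text
t: 13.92
eef_pos: [0.4341, 0.0311, 0.1708]
ee_rot: [-3.139, -0.001, -0.783]
force: [0.4, -0.4, -1.9]
width: 0.021
```

drive_tool:
  targets:
    - [0.78,0.78,0,0,0,-1]
    - [0.78,0.78,0,0,0,-1]
    - [0.78,0.78,0,0,0,-1]
    - [0.78,0.78,0,0,0,-1]
    - [0.72,0.78,0,0,0,-1]

```text
t: 14.55
eef_pos: [0.5882, 0.188, 0.1688]
ee_rot: [-3.142, 0.0, -1.31]
force: [0.4, -0.2, -1.6]
width: 0.0208
```

drive_tool:
  targets:
    - [0,0,-0.5,0,0,-0.7]
    - [0,0,-0.5,0,0,0]
    - [0,0,-0.5,0,0,0]
    - [0,0,0,0,0,0]

```text
t: 15.05
eef_pos: [0.5863, 0.1864, 0.1072]
ee_rot: [3.138, -0.001, -1.38]
force: [0.4, -0.4, -1.3]
width: 0.0208
```

```bash
python3 wells.py w4.png
```

```text
15.05 [0.5863 0.1864 0.1072] [ 3.138e+00 -1.000e-03 -1.380e+00] [ 0.4 -0.4 -1.3] 0.020831961235448608
well_b_floor 0.65 [0.5741 0.2463 0.0066] [259. 254.]
well_d_floor 0.62 [0.5888 0.19   0.0122] [255. 198.]
well_d_floor 0.58 [0.4252 0.1424 0.0223] [460. 183.]
blob 1237 [256. 180.] [0.5882 0.1878 0.0468] [0.5911 0.174  0.0127]
blob 615 [256. 201.] [0.5871 0.193  0.0131] [0.5871 0.1928 0.0111]
```

View pics/w4.png

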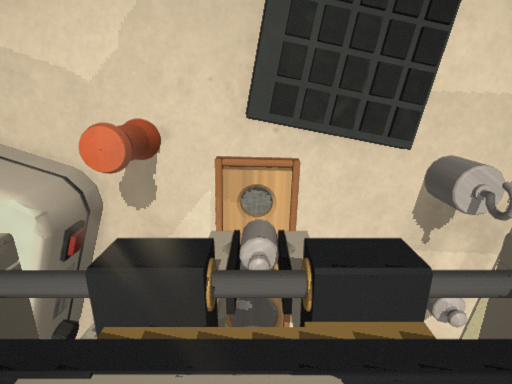

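The wrist picture shows well d at (256,201) and the held w100 upright at (259,245). I'll measure the weight itself against the well.

```bash
python3 - <<'E'
from h import *
s=arm.get_state();e=s['eef_pos'];print(e)
p,d,c=grab('wrist');P=cloud(d,c)
m=(np.hypot(P[...,0]-e[0],P[...,1]-e[1])<.03)&(P[...,2]>.075)&(P[...,2]<.15)
v,u=np.where(m)
for lo in np.arange(.075,.15,.006):
    k=m&(P[...,2]>=lo)&(P[...,2]<lo+.006)
    k[:, :246]=0;k[:,274:]=0;k[268:]=0
    if k.sum()>5: print(lo.round(3),k.sum(),P[k].min(0).round(4),P[k].max(0).round(4))
E
```

```text
[0.58802715 0.18734228 0.10951284]
0.093 78 [0.5806 0.1774 0.0935] [0.5971 0.1831 0.0989]
0.099 108 [0.581  0.1774 0.099 ] [0.5969 0.1826 0.105 ]
0.105 118 [0.5813 0.1773 0.105 ] [0.5967 0.1825 0.111 ]
0.111 130 [0.5816 0.1772 0.1111] [0.5966 0.1819 0.1169]
0.117 547 [0.579  0.1774 0.1171] [0.5963 0.1964 0.123 ]
0.123 85 [0.5809 0.1804 0.123 ] [0.5943 0.1908 0.1261]
0.129 236 [0.5825 0.1826 0.1298] [0.5937 0.1894 0.135 ]
```

drive_tool:
  targets:
    - [-0.02,0.1,-0.7,0,0,0]
    - [0,0,-0.7,0,0,0]
    - [0,0,-0.3,0,0,0]
    - [0,0,0,0,0,0]

```text
t: 15.8
eef_pos: [0.5866, 0.1909, 0.04]
ee_rot: [3.141, -0.001, -1.38]
force: [0.6, -0.2, -1.0]
width: 0.021
```

```bash
python3 - <<'E'
from h import *
s=arm.get_state();print(s['eef_pos'],s['force'])
p,d,c=grab('wrist','w5.png');P=cloud(d,c)
cv2.imwrite('pics/w5c.png',cv2.resize(p[150:330,170:350,::-1],(540,540)))
E
```

```text
[0.58656723 0.19090921 0.04004088] [ 0.6365441  -0.23575334 -0.97383714]
```

View pics/w5c.png

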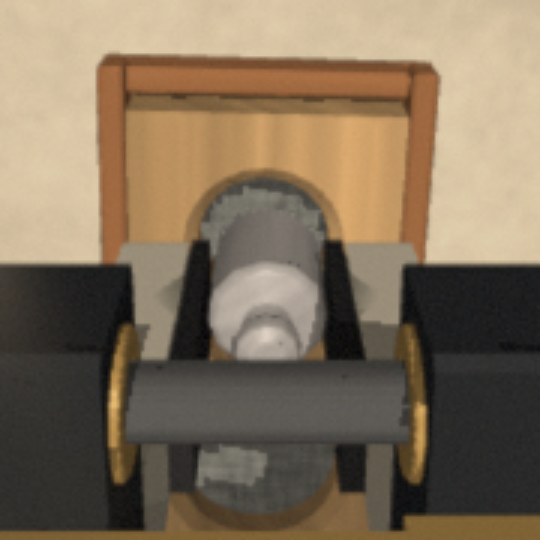

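The weight is centred over well d across the row, so I'll lower it to contact.

drive_tool:
  targets:
    - [0,0,-0.1,0,0,0]
    - [0,0,-0.1,0,0,0]
    - [0,0,-0.05,0,0,0]
    - [0,0,0,0,0,0]

```text
t: 16.35
eef_pos: [0.5866, 0.191, 0.0301]
ee_rot: [3.141, -0.0, -1.38]
force: [-0.3, -0.3, -1.2]
width: 0.0211
```

drive_tool:
  targets:
    - [0,0,-0.03,0,0,0]
    - [0,0,-0.03,0,0,0]
    - [0,0,0,0,0,0]

```text
t: 16.73
eef_pos: [0.5866, 0.191, 0.0276]
ee_rot: [3.141, -0.0, -1.38]
force: [-0.2, 0.1, -1.1]
width: 0.0211
```

drive_tool:
  targets:
    - [0,0,-0.03,0,0,0]
    - [0,0,0,0,0,0]

```text
t: 16.98
eef_pos: [0.5868, 0.1911, 0.0269]
ee_rot: [-3.141, -0.0, -1.38]
force: [-1.3, 0.6, 2.7]
width: 0.0208
```

drive_tool:
  targets:
    - [0,0,-0.02,0,0,0]
    - [0,0,0,0,0,0]

```text
t: 17.23
eef_pos: [0.5869, 0.1911, 0.0268]
ee_rot: [-3.141, 0.0, -1.379]
force: [-3.6, 0.4, 9.1]
width: 0.021
```

w100 is seated, with contact exactly 10 mm above its grasp height. I'll release it and go over the nearer steel 200.

drive_tool:
  targets:
    - [0,0,0.01,0,0,0]
    - [0,0,0,0,0,0]
    - [0,0,0,0,0,0]
    - [0,0,0.1,0,0,0]
    - [0,0,0.3,0,0,0]
  claw: 0.42

```text
t: 17.85
eef_pos: [0.5863, 0.1908, 0.0421]
ee_rot: [3.14, -0.001, -1.38]
force: [-0.8, 0.4, 0.4]
width: 0.0369
```

drive_tool:
  targets:
    - [0,0,0.8,0,0,0]
    - [0,0,0.9,0,0,0]
    - [0,0,0.9,0,0,0]
    - [-0.9,0,0.8,0,0,0]
    - [-0.9,0.25,0,0,0,0]

```text
t: 18.48
eef_pos: [0.5154, 0.2016, 0.1818]
ee_rot: [-3.136, 0.002, -1.381]
force: [-0.3, 0.7, -0.0]
width: 0.0367
```

drive_tool:
  targets:
    - [-0.9,0.4,0,0,0,0.5]
    - [-0.9,0.4,0,0,0,0.5]
    - [-0.9,0.3,0,0,0,0.5]
    - [0,0,0,0,0,0]
  claw: 0.54

```text
t: 18.98
eef_pos: [0.4051, 0.2456, 0.1795]
ee_rot: [-3.14, 0.001, -1.22]
force: [-0.5, 0.1, 0.6]
width: 0.0472
```

```bash
python3 - <<'E'
from h import *
s=arm.get_state();print(s['t'],s['eef_pos'],s['ee_rot'],s['width'])
p,d,c=grab('wrist','w6.png');P=cloud(d,c)
for r0,z0,dz in [(.02,.046,.005),(.02,.033,.005)]: print('200',axis(P,.402,.252,r0,z0,dz))
p,d,c=grab('top');T=cloud(d,c)
print(axis(T,.587,.192,.02,.049,.008),axis(T,.568,.306,.03,.072,.008))
E
```

```text
18.975 [0.40510259 0.24564279 0.17948324] [-3.14001069e+00  1.36108072e-03 -1.21961590e+00] 0.04719361905714365
200 (190, array([0.3983, 0.2536, 0.0469]))
200 (429, array([0.3986, 0.2537, 0.0327]))
(15, array([0.5872, 0.1928, 0.0477])) (40, array([0.5691, 0.3073, 0.0716]))
```

View pics/w6.png

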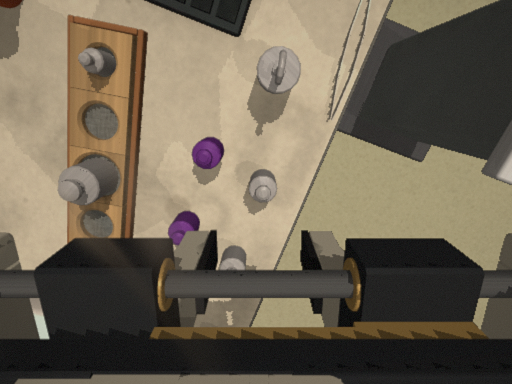

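The wrist picture shows the steel 200 at (262,185), with purple ones at (207,152) and (183,228), and the big hook untouched at (278,70). w100 and w500 are both upright in their wells. A few degrees more turn will keep the left finger between the two purple ones.

drive_tool:
  targets:
    - [-0.16,0.2,-0.5,0,0,0.8]
    - [0,0,-0.9,0,0,0]
    - [0,0,-0.8,0,0,0]
    - [0,0,0,0,0,0]

```text
t: 19.58
eef_pos: [0.4, 0.2514, 0.0884]
ee_rot: [3.137, -0.002, -1.141]
force: [-0.3, 0.4, 0.2]
width: 0.0473
```

```bash
python3 - <<'E'
from h import *
s=arm.get_state();print(s['t'],s['eef_pos'],s['ee_rot'],s['width'])
p,d,c=grab('wrist');P=cloud(d,c)
for r0,z0,dz in [(.02,.046,.005),(.02,.033,.005)]: print('200',axis(P,.3985,.2536,r0,z0,dz))
# obstacles in jaw frame, finger-height band
a=s['ee_rot'][2]-np.pi/2; j=-np.array([np.cos(a),np.sin(a)]);v=np.array([-j[1],j[0]])
D=P[...,:2]-np.array([.3985,.2536]);U=D@j;V=D@v
m=(abs(V)<.02)&(abs(U)>.017)&(abs(U)<.06)&(P[...,2]>.01)&(P[...,2]<.06)
for k in np.unique((V[m]//.002)): q=m&(V//.002==k);print(k*2,'mm',U[q].min().round(3),U[q].max().round(3))
print(j)
E
```

```text
19.575 [0.39998001 0.2514271  0.08843005] [ 3.13730787e+00 -2.45943275e-03 -1.14059657e+00] 0.04729932784449882
200 (367, array([0.3984, 0.2536, 0.0466]))
200 (814, array([0.3985, 0.2542, 0.0329]))
[0.90888246 0.41705237]
```

drive_tool:
  targets:
    - [-0.02,0.03,-0.7,0,0,0]
    - [0,0,-0.6,0,0,0]
    - [0,0,-0.35,0,0,0]
    - [0,0,-0.15,0,0,0]
    - [0,0,0,0,0,0]

```text
t: 20.25
eef_pos: [0.3998, 0.2545, 0.0186]
ee_rot: [-3.141, 0.0, -1.139]
force: [-1.1, -0.8, 0.1]
width: 0.0474
```

drive_tool:
  targets:
    - [0,0,0,0,0,0]
    - [0,0,0,0,0,0]
    - [0,0,0,0,0,0]
    - [0,0,0,0,0,0]
    - [0,0,0,0,0,0]
  claw: 0.22
  newtons: 18

```text
t: 20.88
eef_pos: [0.3995, 0.2544, 0.0186]
ee_rot: [-3.141, 0.0, -1.139]
force: [-1.1, -1.0, 6.8]
width: 0.0289
```

drive_tool:
  targets:
    - [0,0,0.3,0,0,0]
    - [0,0,0.8,0,0,0]
    - [0,0,1,0,0,0]
    - [0,0,0.9,0,0,0]
    - [0,0,0.8,0,0,0]

```text
t: 21.5
eef_pos: [0.3993, 0.2541, 0.1722]
ee_rot: [-3.141, 0.001, -1.139]
force: [0.4, -0.6, -2.1]
width: 0.0288
```

drive_tool:
  targets:
    - [0.9,-0.02,0,0,0,-0.6]
    - [0.9,-0.03,0,0,0,-0.6]
    - [0.9,-0.03,0,0,0,-0.6]
    - [0.9,-0.03,0,0,0,-0.6]
    - [0.85,0,0,0,0,0]

```text
t: 22.12
eef_pos: [0.5784, 0.2495, 0.1706]
ee_rot: [3.141, 0.0, -1.392]
force: [0.9, 1.5, -0.9]
width: 0.029
```

drive_tool:
  targets:
    - [0,0,-0.5,0,0,0]
    - [0,0,-0.5,0,0,0]
    - [0,0,-0.3,0,0,0]
    - [0,0,0,0,0,0]

```text
t: 22.62
eef_pos: [0.5769, 0.2495, 0.1176]
ee_rot: [3.14, -0.001, -1.39]
force: [-0.4, 0.7, -1.4]
width: 0.029
```

```bash
cat > held.py <<'E'
from h import *
s=arm.get_state();e=s['eef_pos'];print(e,s['ee_rot'],s['force'],s['width'])
p,d,c=grab('wrist');P=cloud(d,c)
m=(np.hypot(P[...,0]-e[0],P[...,1]-e[1])<.03)&(P[...,2]>e[2]-.025)&(P[...,2]<e[2]+.05)
m[:, :240]=0;m[:,280:]=0;m[268:]=0
for lo in np.arange(e[2]-.025,e[2]+.05,.005):
    k=m&(P[...,2]>=lo)&(P[...,2]<lo+.005)
    if k.sum()>5: print(lo.round(3),k.sum(),P[k].min(0).round(4),P[k].max(0).round(4))
E
python3 held.py; python3 wells.py w7.png
```

```text
[0.57692947 0.24949867 0.11763055] [ 3.14009046e+00 -8.14706144e-04 -1.39023714e+00] [-0.37968489  0.6599196  -1.43609622] 0.02903943464803326
0.098 37 [0.5662 0.235  0.1003] [0.59   0.243  0.1026]
0.103 120 [0.5663 0.2347 0.1026] [0.5899 0.2432 0.1076]
0.108 110 [0.5667 0.2348 0.1077] [0.5896 0.2427 0.1126]
0.113 139 [0.5671 0.2347 0.1126] [0.5895 0.2424 0.1176]
0.118 131 [0.5674 0.2348 0.1177] [0.5892 0.2417 0.1226]
0.123 149 [0.5679 0.2348 0.1227] [0.589  0.2415 0.1276]
0.128 366 [0.5657 0.2347 0.1278] [0.5888 0.2535 0.1326]
0.133 759 [0.5657 0.2356 0.1326] [0.588  0.2565 0.1371]
0.138 9 [0.5698 0.2434 0.1378] [0.5845 0.2481 0.1426]
0.143 305 [0.5701 0.2418 0.1427] [0.5849 0.2501 0.1476]
0.148 16 [0.5736 0.244  0.1476] [0.5816 0.2468 0.1489]
22.675 [0.5775 0.2499 0.1185] [ 3.142 -0.    -1.39 ] [ 0.6  0.8 -1.4] 0.028963364182369097
well_b_floor 0.84 [0.5779 0.2472 0.0077] [259. 187.]
well_d_floor 0.75 [0.585  0.19   0.0156] [263. 123.]
blob 1844 [259. 139.] [0.5828 0.222  0.0744] [0.5854 0.2061 0.0131]
blob 1060 [259. 190.] [0.5778 0.2496 0.0178] [0.5777 0.2496 0.011 ]
blob 442 [257. 305.] [0.5585 0.3669 0.0173] [0.5576 0.3715 0.011 ]
```

View pics/w7.png

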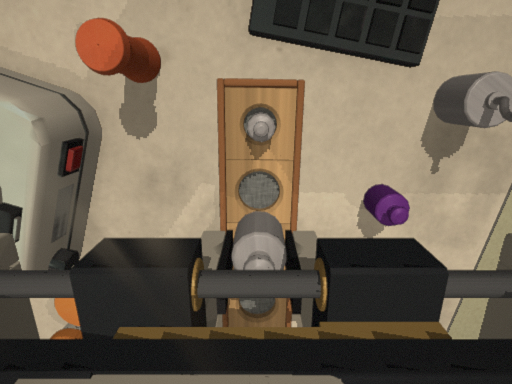

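Well b at (259,190) is open and w100 stands in d. The held weight's centre is (0.5775,0.2498) and well b's is (0.5778,0.2496), so I can go straight down.

drive_tool:
  targets:
    - [0,0,-0.7,0,0,0]
    - [0,0,-0.7,0,0,0]
    - [0,0,-0.5,0,0,0]
    - [0,0,-0.2,0,0,0]
    - [0,0,-0.1,0,0,0]

```text
t: 23.5
eef_pos: [0.5778, 0.2501, 0.0305]
ee_rot: [-3.141, 0.0, -1.39]
force: [-0.2, 0.4, -1.5]
width: 0.0289
```

drive_tool:
  targets:
    - [0,0,0,0,0,0]

```text
t: 23.62
eef_pos: [0.5778, 0.2501, 0.0308]
ee_rot: [-3.141, 0.0, -1.39]
force: [-0.4, -0.3, -0.6]
width: 0.0291
```

drive_tool:
  targets:
    - [0,0,-0.03,0,0,0]
    - [0,0,-0.02,0,0,0]
    - [0,0,0,0,0,0]

```text
t: 24.0
eef_pos: [0.5777, 0.25, 0.0287]
ee_rot: [-3.141, 0.0, -1.39]
force: [-1.8, 0.2, 1.0]
width: 0.0288
```

drive_tool:
  targets:
    - [0,0,-0.02,0,0,0]
    - [0,0,0,0,0,0]

```text
t: 24.25
eef_pos: [0.5778, 0.2501, 0.0287]
ee_rot: [-3.141, 0.0, -1.39]
force: [-2.8, -0.5, 8.7]
width: 0.0287
```

It is seated. I'll release it and go to the last weight.

drive_tool:
  targets:
    - [0,0,0.01,0,0,0]
    - [0,0,0,0,0,0]
    - [0,0,0,0,0,0]
    - [0,0,0.1,0,0,0]
    - [0,0,0.3,0,0,0]
  claw: 0.5

```text
t: 24.88
eef_pos: [0.5771, 0.2495, 0.0437]
ee_rot: [3.14, -0.001, -1.39]
force: [-0.2, -0.1, 0.3]
width: 0.0435
```

drive_tool:
  targets:
    - [0,0,0.8,0,0,0]
    - [0,0,0.9,0,0,0]
    - [0,0,0.9,0,0,0]
    - [-0.9,0,0.8,0,0,0]
    - [-0.9,0.5,0,0,0,0]

```text
t: 25.5
eef_pos: [0.5062, 0.2702, 0.1837]
ee_rot: [-3.136, 0.003, -1.392]
force: [0.0, 1.7, -1.1]
width: 0.0436
```

drive_tool:
  targets:
    - [-0.9,0.7,0,0,0,0.5]
    - [-0.9,0.7,0,0,0,0.5]
    - [-0.9,0.7,0,0,0,0]
    - [0,0,-0.5,0,0,0]
    - [0,0,0,0,0,0]
  claw: 0.54

```text
t: 26.12
eef_pos: [0.3966, 0.3535, 0.1596]
ee_rot: [3.14, -0.001, -1.285]
force: [-0.7, -0.9, -0.5]
width: 0.0473
```

```bash
cat > obs.py <<'E'
from h import *
s=arm.get_state();print(s['t'],s['eef_pos'],s['ee_rot'],s['width'])
p,d,c=grab('wrist','w8.png');P=cloud(d,c)
for r0,z0,dz in [(.02,.046,.005),(.02,.033,.005)]: n,C=axis(P,.397,.356,r0,z0,dz);print('200',n,C)
a=s['ee_rot'][2]-np.pi/2; j=-np.array([np.cos(a),np.sin(a)]);v=np.array([-j[1],j[0]])
D=P[...,:2]-C[:2];U=D@j;V=D@v
m=(abs(V)<.02)&(abs(U)>.018)&(abs(U)<.06)&(P[...,2]>.01)&(P[...,2]<.06)
for k in np.unique((V[m]//.003)): q=m&(V//.003==k);print(k*3,'mm',U[q].min().round(3),U[q].max().round(3))
p,d,c=grab('top');T=cloud(d,c)
print(axis(T,.578,.25,.02,.056,.008),axis(T,.587,.192,.02,.049,.008),axis(T,.568,.306,.03,.072,.008))
E
python3 obs.py
```

```text
26.125 [0.39659588 0.35351582 0.15960192] [ 3.14046454e+00 -8.47968038e-04 -1.28457206e+00] 0.047286168378844674
200 218 [0.398  0.3549 0.0472]
200 498 [0.398  0.3546 0.0325]
(27, array([0.5756, 0.2494, 0.0549])) (19, array([0.5846, 0.1929, 0.0475])) (40, array([0.569 , 0.3073, 0.071 ]))
```

View pics/w8.png

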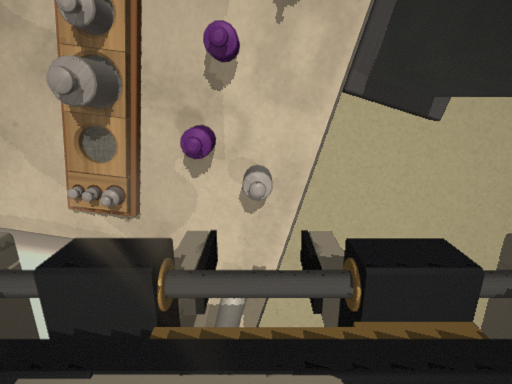

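The last steel 200 is at (257,183), the purple one at (198,142) is clear of the fingers, and well c at (98,142) is empty.

drive_tool:
  targets:
    - [0.03,0.03,-0.7,0,0,0]
    - [0,0,-0.9,0,0,0]
    - [0,0,-0.5,0,0,0]
    - [0,0,0,0,0,0]

```text
t: 26.72
eef_pos: [0.3989, 0.3541, 0.0752]
ee_rot: [3.14, -0.002, -1.287]
force: [-0.7, -0.9, 1.1]
width: 0.0473
```

drive_tool:
  targets:
    - [0,0,-0.6,0,0,0]
    - [0,0,-0.5,0,0,0]
    - [0,0,-0.25,0,0,0]
    - [0,0,-0.05,0,0,0]
    - [0,0,0,0,0,0]

```text
t: 27.35
eef_pos: [0.3991, 0.3555, 0.0206]
ee_rot: [-3.141, 0.001, -1.286]
force: [0.4, 0.8, 0.3]
width: 0.0477
```

drive_tool:
  targets:
    - [0,0,-0.06,0,0,0]
    - [0,0,0,0,0,0]
    - [0,0,0,0,0,0]
    - [0,0,0,0,0,0]
    - [0,0,0,0,0,0]
  claw: 0.22

```text
t: 27.98
eef_pos: [0.3986, 0.3551, 0.0176]
ee_rot: [-3.142, 0.0, -1.285]
force: [-1.7, -0.4, 4.4]
width: 0.0293
```

drive_tool:
  targets:
    - [0,0,0,0,0,0]

```text
t: 28.1
eef_pos: [0.3986, 0.355, 0.0176]
ee_rot: [-3.142, 0.0, -1.286]
force: [-2.0, -0.6, 4.9]
width: 0.0292
```

drive_tool:
  targets:
    - [0,0,0.3,0,0,0]
    - [0,0,0.8,0,0,0]
    - [0,0,1,0,0,0]
    - [0,0,0.9,0,0,0]
    - [0,0,0.8,0,0,0]

```text
t: 28.72
eef_pos: [0.3987, 0.355, 0.1713]
ee_rot: [-3.141, 0.001, -1.286]
force: [0.9, -0.4, -2.1]
width: 0.0293
```

drive_tool:
  targets:
    - [0.8,0.05,0,0,0,-0.5]
    - [0.8,0.05,0,0,0,-0.5]
    - [0.8,0.05,0,0,0,0]
    - [0.8,0.05,0,0,0,0]
    - [0.8,0.05,0,0,0,0]

```text
t: 29.35
eef_pos: [0.5596, 0.3648, 0.1696]
ee_rot: [3.141, -0.0, -1.39]
force: [-0.4, 0.8, -1.0]
width: 0.0294
```

drive_tool:
  targets:
    - [0,0,-0.5,0,0,0]
    - [0,0,-0.3,0,0,0]
    - [0,0,0,0,0,0]
    - [0,0,0,0,0,0]

```text
t: 29.85
eef_pos: [0.5587, 0.3654, 0.1383]
ee_rot: [-3.141, 0.0, -1.39]
force: [0.1, 0.3, -1.9]
width: 0.0292
```

```bash
python3 held.py; python3 wells.py w9.png
```

```text
[0.55869069 0.36538043 0.13825344] [-3.14069985e+00  3.24726466e-04 -1.38963520e+00] [ 0.11678563  0.34803073 -1.93896029] 0.02923055915613437
0.118 15 [0.5496 0.3508 0.122 ] [0.5718 0.3583 0.1232]
0.123 113 [0.5481 0.3505 0.1233] [0.5718 0.3582 0.1282]
0.128 124 [0.5485 0.3505 0.1283] [0.5715 0.3578 0.1332]
0.133 124 [0.5489 0.3506 0.1333] [0.5713 0.3579 0.1382]
0.138 140 [0.5494 0.3505 0.1383] [0.571  0.3575 0.1432]
0.143 143 [0.5497 0.3505 0.1433] [0.5708 0.3572 0.1482]
0.148 209 [0.5501 0.3507 0.1483] [0.5705 0.3593 0.1532]
0.153 945 [0.5476 0.3509 0.1533] [0.5703 0.3724 0.1582]
0.158 12 [0.5561 0.3598 0.1583] [0.5638 0.3632 0.1593]
0.163 227 [0.5518 0.3575 0.1633] [0.5668 0.3659 0.1682]
0.168 79 [0.5539 0.3582 0.1683] [0.5649 0.363  0.1701]
29.9 [0.5588 0.3655 0.1384] [-3.14e+00  1.00e-03 -1.39e+00] [ 0.1 -0.2 -2.1] 0.029356147658934288
blob 1063 [224. 109.] [0.6017 0.3175 0.1016] [0.6017 0.305  0.0131]
blob 445 [300.  46.] [0.5461 0.2402 0.0353] [0.5463 0.2395 0.0132]
blob 554 [295. 158.] [0.5281 0.3405 0.0652] [0.5302 0.3355 0.0131]
blob 922 [259. 183.] [0.5587 0.364  0.0175] [0.5587 0.3642 0.0111]
```

View pics/w9.png

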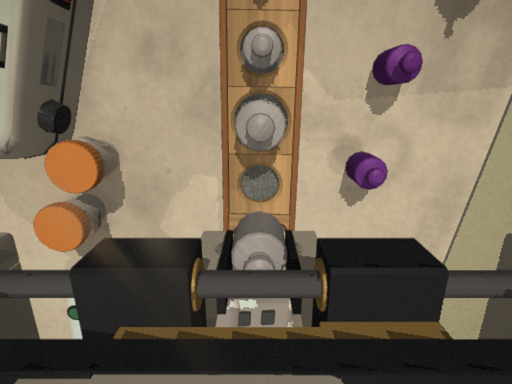

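Well c at (259,183) is open with w500 and the other 200 seated beside it. The tall orange caps at left may lie under the gripper body, so I'll check their height.

```bash
python3 - <<'E'
from h import *
T=np.load('top.npy')
j=np.array([.984,.179]);v=np.array([-.179,.984]);D=T[...,:2]-[.5587,.364];U=D@j;V=D@v
for m in [.0,.01]:
  k=(abs(U)<.097+m)&(abs(V)<.039+m); z=np.nanmax(T[k][:,2]); i=np.nanargmax(np.where(k,T[...,2],-1)); print(m,z,np.unravel_index(i,k.shape),T.reshape(-1,3)[i])
  kk=k&(T[...,2]>.04);print(kk.sum(),T[kk][:,2].round(3)[:20])
E
```

```text
0.0 0.05107320016352013 (np.int64(198), np.int64(177)) [0.46676306 0.33375164 0.0510732 ]
8 [0.041 0.05  0.049 0.047 0.047 0.051 0.048 0.049]
0.01 0.051829544609885314 (np.int64(201), np.int64(179)) [0.45790623 0.32785959 0.05182954]
28 [0.041 0.043 0.043 0.04  0.044 0.042 0.041 0.05  0.049 0.047 0.047 0.051
 0.048 0.049 0.046 0.051 0.048 0.047 0.048 0.043]
```

Nothing under the gripper body is over 52 mm, so it is clear to lower.

drive_tool:
  targets:
    - [-0.015,-0.03,-0.7,0,0,0]
    - [0,0,-0.8,0,0,0]
    - [0,0,-0.6,0,0,0]
    - [0,0,-0.3,0,0,0]
    - [0,0,-0.15,0,0,0]

```text
t: 30.72
eef_pos: [0.5582, 0.3639, 0.0352]
ee_rot: [-3.142, -0.0, -1.39]
force: [-0.6, -0.2, -1.1]
width: 0.029
```

drive_tool:
  targets:
    - [0,0,-0.1,0,0,0]
    - [0,0,0,0,0,0]

```text
t: 30.98
eef_pos: [0.5583, 0.3641, 0.0318]
ee_rot: [-3.141, 0.0, -1.39]
force: [0.9, -0.7, -1.6]
width: 0.029
```

drive_tool:
  targets:
    - [0,0,-0.05,0,0,0]
    - [0,0,-0.03,0,0,0]
    - [0,0,0,0,0,0]

```text
t: 31.35
eef_pos: [0.5581, 0.3638, 0.0282]
ee_rot: [-3.142, 0.0, -1.39]
force: [-0.1, -0.8, -1.8]
width: 0.0287
```

drive_tool:
  targets:
    - [0,0,-0.02,0,0,0]
    - [0,0,0,0,0,0]

```text
t: 31.6
eef_pos: [0.5582, 0.3639, 0.0277]
ee_rot: [-3.141, 0.0, -1.39]
force: [-0.1, -0.4, 0.2]
width: 0.029
```

drive_tool:
  targets:
    - [0,0,-0.02,0,0,0]
    - [0,0,0,0,0,0]

```text
t: 31.85
eef_pos: [0.5582, 0.3639, 0.0276]
ee_rot: [-3.141, 0.0, -1.39]
force: [-2.4, -1.5, 7.0]
width: 0.0293
```

drive_tool:
  targets:
    - [0,0,0.01,0,0,0]
    - [0,0,0,0,0,0]
    - [0,0,0,0,0,0]
    - [0,0,0.1,0,0,0]
    - [0,0,0.3,0,0,0]
  claw: 0.5

```text
t: 32.48
eef_pos: [0.5577, 0.3635, 0.0428]
ee_rot: [3.14, -0.001, -1.39]
force: [0.2, -0.0, -0.4]
width: 0.0438
```

drive_tool:
  targets:
    - [0,0,0.8,0,0,0]
    - [0,0,0.9,0,0,0]
    - [0,0,0.9,0,0,0]
    - [-0.5,-0.9,0.8,0,0,0]
    - [-0.5,-0.9,0,0,0,0]

```text
t: 33.1
eef_pos: [0.519, 0.2923, 0.1828]
ee_rot: [-3.136, 0.003, -1.389]
force: [0.0, -0.7, -0.8]
width: 0.044
```

drive_tool:
  targets:
    - [-0.5,-0.9,0,0,0,0]
    - [-0.5,-0.9,0,0,0,0]
    - [-0.3,-0.9,0,0,0,0]
    - [0,-0.9,0,0,0,0]
    - [0,0,0,0,0,0]

```text
t: 33.72
eef_pos: [0.4658, 0.1461, 0.1803]
ee_rot: [-3.14, 0.001, -1.392]
force: [0.5, 0.2, -0.2]
width: 0.0438
```

```bash
python3 - <<'E'
from h import *
print(arm.get_state()['eef_pos'])
p,d,c=grab('top');T=cloud(d,c)
for n,x,y,h in [('a',.568,.306,.072),('b',.578,.25,.058),('c',.5585,.364,.058),('d',.587,.192,.051),('hookb',.421,.143,.044),('hooks',.418,-.176,.033)]:
    print(n,h,axis(T,x,y,.025,h,.008))
A=cv2.resize(p[130:235,130:380,::-1],(800,336),interpolation=cv2.INTER_CUBIC)
p,d,c=grab('scene');B=cv2.resize(p[130:320,100:360,::-1],(360,263),interpolation=cv2.INTER_CUBIC)
cv2.imwrite('pics/end.png',np.vstack([A,np.pad(B,((0,0),(0,440),(0,0)))]))
E
```

```text
[0.46579778 0.14614847 0.18025164]
a 0.072 (40, array([0.5691, 0.3069, 0.072 ]))
b 0.058 (20, array([0.5779, 0.2512, 0.0581]))
c 0.058 (22, array([0.5573, 0.3639, 0.0571]))
d 0.051 (0, None)
hookb 0.044 (4, array([0.4077, 0.1387, 0.0457]))
hooks 0.033 (55, array([ 0.4205, -0.1727,  0.0322]))
```

View pics/end.png

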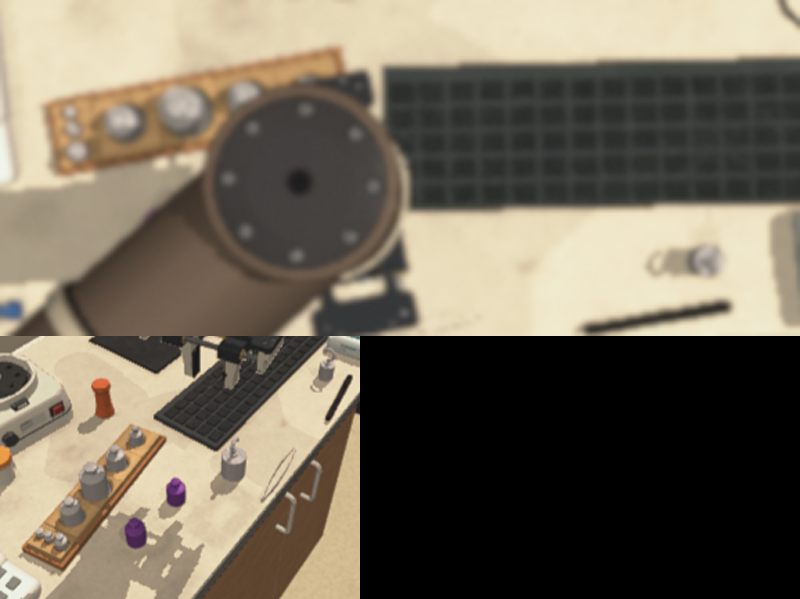

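The final view shows all four weights upright in their wells. Both hooked weights and both purple look-alikes still stand, and the arm touches nothing. I'll hand it in.

```bash
python3 -c "
from station import arm
print(arm.job_done())"
```

```text
the job is handed in; nothing more can be done
None
```

All four knobbed check weights are back in the case, and I handed the job in at about 34 s. The largest is in well a, the two steel middle ones are in b and c, and the smallest is in d. I released each one only after it touched the well floor, about 10 mm above the height at which I had gripped it.

- **Last checks:** the top camera read the knob tops in a, b and c at 72, 58 and 57 mm, against 72, 58 and 58 mm expected. The scene picture shows all four upright, with both hooked weights and both purple look-alikes standing where they were.
- **Checks blocked by the arm:** in the last top picture the arm hid well d and the big hooked weight, so their readings there were missing or meaningless. I judged well d from the earlier top readings (about 48 mm, partly the knob's edge) and the final scene picture, and the big hooked weight from the scene picture alone.

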